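# Touch off on the tool setter and on the work

## Task

Touch off the hand before machining: with the fingertips, press the round spring pad on top of the tool setter lightly down until it has clearly given, let it come back up, and then touch the top of the short solid blank in the group on the bench lightly. Finally withdraw the hand well clear, at least 10 cm away. Only press and touch, do not grip, lift or shift anything, and leave the hollow parts, the spool and the other things on the bench alone.

Things in the scene. Friction and masses are not known exactly. Their poses are not given: they have to be found in the camera images.
- tool_setter: tool setter, fixed to the bench right of the vise, in a close group (two rows of three, about 90 to 100 mm apart, in any order) with the blank, two shells, a casting and a spool: an upright aluminium cylinder 54 mm in diameter on a 66 mm foot, with a steel spring pad on top; 70 mm high in all with the pad up. Origin: centre of its underside on the bench, z up.
- setter_pad (a joint): travel of the spring pad of the tool setter in m: 0 up at rest, 0.006 fully down. It goes straight down, takes about 1.2 N to start and 5 N at the full 6 mm, and springs back by itself; a press of 2 mm or more counts. Contact harder than 30 N is too hard.
- setter_pad_top (a point): centre of the flat top face of the pad (a disc 36 mm in diameter), 70 mm above the bench when up.
- short_blank: short solid turned steel blank standing on end, loose, 45 mm tall: a collar 43 mm in diameter for the lower 19.5 mm, a spigot 36 mm in diameter above it with a flat closed top, 45 mm above its origin. The only one of the turned parts without a bore. Origin: centre of its underside, z up. About 0.4 kg; contact harder than 30 N is too hard.
- tall_shell_a: tall machined tubular shell with an open bore, standing on end, loose, 40 mm outer diameter, 68 mm tall. Origin: centre of its underside. Not to be touched.
- tall_shell_b: a second tall shell, the same as the other. Not to be touched.
- casting: short tubular casting with an open bore about 20 mm wide, standing on end, loose, 37 mm outer diameter, 45 mm tall, as tall as the blank but hollow. Origin: centre of its underside. Not to be touched.
- solder_spool: pale spool standing on its flange, loose, 52 mm in diameter, 30 mm high. Origin: centre of its underside. Not to be touched.
- marker: white marker pen with a black cap, loose, 19x136x20 mm, lying in front of the group. Origin: centre of its underside. Not to be disturbed.
- oil_bottle: white squeeze bottle with a pointed nozzle, loose, 47 mm in diameter, 130 mm tall, standing behind the vise. Origin: centre of its underside. Not to be disturbed.

How it is judged (in metres and radians):
On the way, in this order (a step that is already met when the one before it is completed fails the run):
1. the pad of the tool setter is pressed down by the fingertips by at least 2 mm (value of joint setter_pad above 0.002 m and contact force between the fingers and tool_setter above 0.5 N), for 0.05 s.
2. with the pad up again, the fingertips touch the top of the short solid blank (value of joint setter_pad below 0.001 m and contact force between the fingers and short_blank above 0.5 N and z of the grasp point in the frame of short_blank above 0.05 m), for 0.05 s.
At the end, for the whole second after the job is handed in: The pad is up again (within 1 mm), the TCP is at least 10 cm from the pad and from the blank's origin, the blank, the shells, the casting and the spool stand upright at rest within 6 mm of where they stood, and the marker and oil bottle are within 12 mm of where they were (value of joint setter_pad below 0.001 m and distance between the grasp point and short_blank above 0.1 m and distance between the grasp point and setter_pad_top above 0.1 m and distance of each of short_blank, tall_shell_a, tall_shell_b, casting, solder_spool from where it was at the start of the episode below 0.006 m and angle between each of short_blank, tall_shell_a, tall_shell_b, casting, solder_spool's own z axis and vertical below 0.1 rad and linear speed of each of short_blank, tall_shell_a, tall_shell_b, casting, solder_spool below 0.02 m/s and distance of each of marker, oil_bottle from where it was at the start of the episode below 0.012 m); the robot touches nothing.
It fails at once if the tool setter or the short solid blank is hit harder than 30 N (contact force between any of the fingers, the arm and tool_setter above 30 N or contact force between any of the fingers, the arm and short_blank above 30 N).
It fails at once if a tall shell, the hollow casting or the spool is touched (contact force between any of the fingers, the arm and tall_shell_a above 0.5 N or contact force between any of the fingers, the arm and tall_shell_b above 0.5 N or contact force between any of the fingers, the arm and casting above 0.5 N or contact force between any of the fingers, the arm and solder_spool above 0.5 N).
It fails at once if the short solid blank is lifted, tipped or shifted (height (world z) of short_blank above 0.006 m or angle between short_blank's own z axis and vertical above 0.2 rad or distance of short_blank from where it was at the start of the episode above 0.012 m).
It fails at once if the marker or oil bottle is disturbed (distance of any of marker, oil_bottle from where it was at the start of the episode above 0.012 m).
It also fails if it takes over 48 s, if anything falls off the work surface, if the arm or the gripper's body presses on something with over 40 N, if the wrist force passes 120 N, or if a joint passes its speed limit or range.

## Robot

A 7-joint arm with a two-finger parallel gripper is mounted at the origin on a cart in front of the work surface, level with it; the furniture and walls round the work are solid. World frame = base frame: x ahead of the robot, y to its left, z up, the work surface at z = 0. Lengths are in mm, angles in rad, forces in N, time in s.
With the tool pointing down it reaches from about 425 to 950 mm from the base axis. Payload 4.7 kg.
Tool frame: the origin (TCP) lies between the finger pads, 19 mm behind the fingertips; this is the grasp point; z points along the fingers, y is the line along which they close (so a half turn about z gives the same grasp; the last joint's range is limited). The gripper opens to 87 mm and grips with 3 to 60 N. Pads are 19 mm wide; open, the fingers measure 117 mm over their backs; the gripper's body (75 mm by 190 mm) begins 51 mm behind the grasp point.
Start: joints at [1.305, 0.469, -0.049, 1.532, 0.024, 1.141, -0.082], TCP at [158.396, -656.169, 241.273] pointing down, gripper open.
Joint ranges: [-2.59, 2.59], [-0.33, 1.99], [-1.39, 1.29], [0.1, 2.45], [-1.04, 4.18], [0.21, 1.99], [-2.66, 2.66]. Speed limits (rad/s): [2.57, 2.57, 3.14, 3.14, 3.14, 3.14, 3.14].

## Interface

Orientations are given as a unit quaternion [w, x, y, z].
In Python, from plant import manip gives the robot as it stands. The module is installed in compiled form; this text tells all that it offers.
- The arm moves only by the tool play_rows, never from a script. Its argument "plan" is one flat list of numbers, 7 for each row, row after row: the shift along the tool's x, y, z each as a share of 0.03 m, from -1 to 1, then the turn, a rotation vector about the tool's x, y, z each as a share of 0.08 rad, from -1 to 1, then the opening, from -1 (shut) to 1 (fully open). In form: [x, y, z, ax, ay, az, fingers, x, y, z, ax, ay, az, fingers, ...]. A call has 1 to 20 rows; each row shifts and turns the commanded pose from where the row before left it, along the tool's axes as they then stand; what a row does not reach is not made up. A row lasts 1/8 s, in which the tool goes at most 62.5 mm and 10.7 degrees, less where a joint would pass 70% of its speed; a pose out of reach is approached as far as the arm can. A call with a number of a shift or a turn outside -1 to 1 is refused whole. A call with a gripper value outside its range is refused whole. The fingers move at their own pace and stop on an object; the grip force is fixed at half the most. Time passes only in rows, so rows that do not move let the fingers close. It gives the time, the measured TCP pose, the force, the opening and the grip force at its end, in the units of the state.
- manip.observe(): the state, without advancing time (a new reading comes with each control period).
- manip.camera(name): name is "side" or "top" or "wrist"; returns a dict with "color" (400x640x3 uint8, red, green, blue), "K" (3x3 intrinsics, pixels), "dist_coeffs" ([k1, k2, p1, p2, k3] as OpenCV has them; the pictures are not rectified), "pose" (4x4, takes a point from camera to world coordinates); the wrist camera has in their place "T_tool_cam" (4x4, takes a point from camera to tool coordinates, whose origin is the TCP and whose axes are the flange's). Camera axes: x right, y down, z forward; pixel columns grow to the right and rows downward; lengths in mm; the calibration is good to about 2 mm. A picture is of the moment at which its call begins: read the wrist's pose just before it. There is no depth.
- manip.sign_off(): hands the job in; it is judged then, once.
The state is a dict: "time": time; "qpos": joint angles; "joint_vel": joint speeds; "joint_efforts": joint torques, N m; "eef_pos": TCP position; "ee_rot": TCP orientation; "force": force on the tool from outside, world axes, zero at the start; "moment": the same for the moment, N m; "width": finger opening in mm; "finger_force": force on a finger pad.
Only numpy, scipy, OpenCV 4.12 (cv2) and the standard library are available. Lean on these libraries where they do the work, as an engineer would, in place of code of your own. Each camera call takes 0.05 s, during which the arm holds its last target. There are 200 camera calls.

## Working session

There is one attempt and no reset: what is moved stays moved. The work goes in short steps, Python scripts to look and compute and a tool call to move; the robot and the scene stay as the last step left them, time stands still between calls to the robot, and variables do not carry over. Pictures are saved under pics/ and viewed, at most 10 in all, crops included, and the job is handed in when it is done.

Besides the shell and the picture viewer there is one more tool, called after "Emit:" as a command line: name --argument value ..., lists and objects as JSON in quotes. play_rows: Moves the arm, as the interface text tells. Its arguments: {"type":"object","properties":{"plan":{"type":"array","items":{"type":"number"}}},"required":["plan"]}

```bash
mkdir -p pics
cat > h.py <<'E'
import numpy as np, cv2
from plant import manip
from scipy.spatial.transform import Rotation as R
def cam(n):
    s=manip.observe(); c=manip.camera(n)
    if n=="wrist":
        T=np.eye(4); q=s["ee_rot"]; T[:3,:3]=R.from_quat([q[1],q[2],q[3],q[0]]).as_matrix(); T[:3,3]=s["eef_pos"]
        c["pose"]=T@np.array(c["T_tool_cam"])
    return c
def save(c,f): cv2.imwrite(f,cv2.cvtColor(c["color"],cv2.COLOR_RGB2BGR))
def onplane(c,uv,z):
    p=cv2.undistortPoints(np.array(uv,float).reshape(-1,1,2),np.array(c["K"]),np.array(c["dist_coeffs"])).reshape(-1,2)
    P=np.array(c["pose"]); d=np.c_[p,np.ones(len(p))]@P[:3,:3].T; o=P[:3,3]
    return o+d*((z-o[2])/d[:,2])[:,None]
def proj(c,X):
    P=np.linalg.inv(np.array(c["pose"]))
    return cv2.projectPoints(np.array(X,float).reshape(-1,1,3),cv2.Rodrigues(P[:3,:3])[0],P[:3,3],np.array(c["K"]),np.array(c["dist_coeffs"]))[0].reshape(-1,2)
E
python3 - <<'E'
from h import *
s=manip.observe();print(s)
for n in("top","wrist","side"):
    c=cam(n);save(c,f"pics/{n}0.png");print(n,np.round(c["pose"],2).tolist(),np.array(c["K"]).tolist())
E
```

```text
{'time': 0.0, 'qpos': array([ 1.30510035,  0.46947293, -0.04858847,  1.53372785,  0.02412976,
        1.14099466, -0.08226821]), 'joint_vel': array([ 0.00146482, -0.00134184, -0.00053737,  0.0002558 , -0.0002944 ,
       -0.0012286 , -0.00095239]), 'joint_efforts': array([ 1.14499831e-03, -5.07967758e+01, -8.03636410e-02, -2.36152178e+01,
       -6.13127765e-02,  3.77882982e-02,  1.77740685e-04]), 'eef_pos': array([ 158.21028162, -655.60002221,  240.16380385]), 'ee_rot': array([-9.93447382e-04,  9.92994455e-01,  1.18156663e-01, -1.71032827e-04]), 'force': array([-0.67166597, -0.40339967,  0.3333272 ]), 'moment': array([-0.02126231, -0.0155812 ,  0.02689899]), 'finger_force': 0.0, 'width': 86.86813854735136}
top [[-0.01, -0.99, 0.12, 410.47], [-1.0, 0.01, -0.01, -85.87], [0.0, -0.12, -0.99, 902.76], [0.0, 0.0, 0.0, 1.0]] [[489.21943916701, 0.0, 322.36518936064385], [0.0, 489.21943916701, 187.827197196945], [0.0, 0.0, 1.0]]
wrist [[0.24, -0.94, -0.24, 224.03], [-0.97, -0.23, -0.06, -639.78], [-0.0, 0.25, -0.97, 382.7], [0.0, 0.0, 0.0, 1.0]] [[282.09734750964634, 0.0, 315.9656997251927], [0.0, 282.09734750964634, 196.3946030683049], [0.0, 0.0, 1.0]]
side [[0.99, -0.09, 0.13, 401.95], [-0.16, -0.5, 0.85, -810.84], [-0.01, -0.86, -0.51, 498.42], [0.0, 0.0, 0.0, 1.0]] [[410.8660693128893, 0.0, 313.4354426469123], [0.0, 410.8660693128893, 195.58807505408234], [0.0, 0.0, 1.0]]
```

View pics/top0.png

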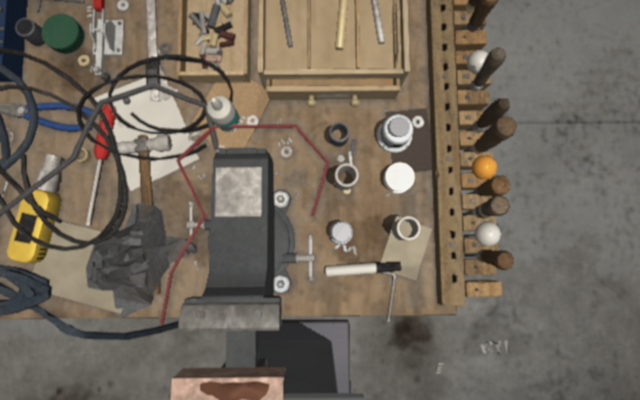

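View pics/side0.png

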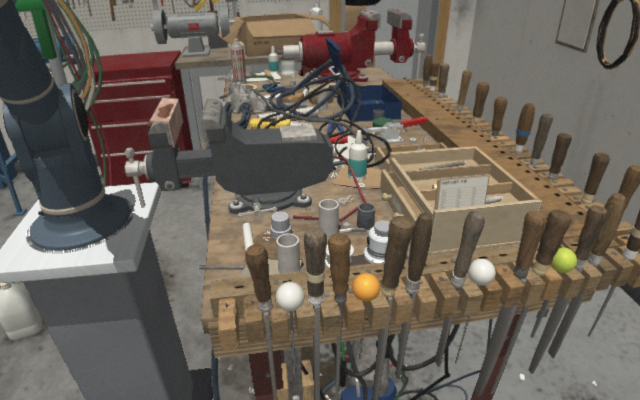

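The top view shows the tool setter near (397,130), the blank with a closed top near (342,231), the shells at (346,175) and (407,227), the dark casting at (337,133), the spool at (398,178) and the marker at (362,269). Next I measure these with a crop.

Run:
```python
from h import *
c=cam("top")
im=c["color"][100:290,300:450]
cv2.imwrite("pics/crop.png",cv2.resize(cv2.cvtColor(im,cv2.COLOR_RGB2BGR),None,fx=3.15,fy=3.15,interpolation=cv2.INTER_CUBIC))
for n,uv,z in [("setter",(397,126),70),("blank",(341,229),45),("shA",(346,174),68),("shB",(408,226),68),("cast",(337,131),45),("spool",(398,177),30),("mk0",(328,270),10),("mk1",(399,266),10)]:
    print(n,onplane(c,[uv],z).round(1))
c=cam("wrist");save(c,"pics/wrist1.png")
```

```text
setter [[ 621.4 -221.8   70. ]]
blank [[ 444.2 -122.6   45. ]]
shA [[ 537.9 -131.6   68. ]]
shB [[ 447.3 -235.9   68. ]]
cast [[ 619.5 -117.9   45. ]]
spool [[ 537.4 -227.4   30. ]]
mk0 [[372.1 -99.6  10. ]]
mk1 [[ 378.  -227.8   10. ]]
```

View pics/crop.png

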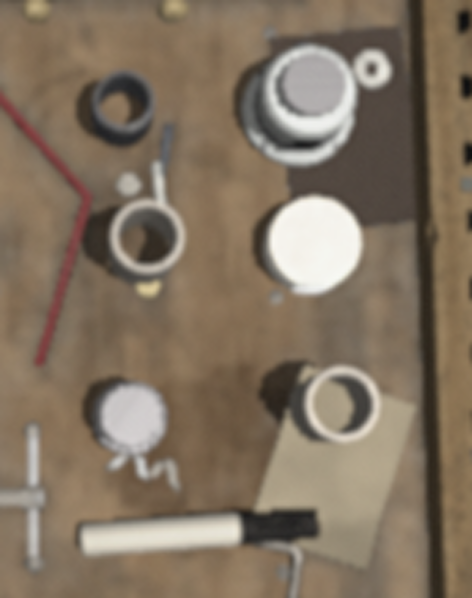

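View pics/wrist0.png

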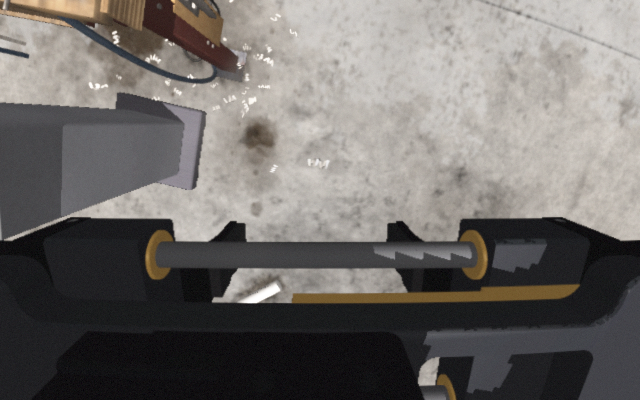

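The crop confirms it: pad disc at crop (311,82), so pixel (398.7,126); closed blank top at crop (132,414), so pixel (341.9,231.4). The four other parts are hollow or white. The wrist camera sees only floor at this point. Now I lift, shut the fingers and turn so that the long body lies along x, away from the vise.

Emit:
play_rows --plan '[0,0,-1,0,0,0,-1,0,0,-1,0,0,0,-1,0,0,-1,0,0,0,-1,0,0,-1,0,0,0,-1,0,0,0,0,0,-1,-1,0,0,0,0,0,-1,-1,0,0,0,0,0,-1,-1,0,0,0,0,0,-1,-1,0,0,0,0,0,-1,-1,0,0,0,0,0,-1,-1,0,0,0,0,0,-1,-1,0,0,0,0,0,-1,-1,0,0,0,0,0,-1,-1,0,0,0,0,0,-1,-1,0,0,0,0,0,-1,-1,0,0,0,0,0,-1,-1,0,0,0,0,0,-1,-1]'

```text
time: 2.38
eef_pos: [158.3, -656.1, 361.1]
ee_rot: [-0.0, 0.802, 0.597, 0.0]
force: [0.9, -0.7, 0.3]
width: 0.4
finger_force: 0.0
```

```bash
cat >> h.py <<'E'
def go(X):
    s=manip.observe(); q=s["ee_rot"]; M=R.from_quat([q[1],q[2],q[3],q[0]]).as_matrix()
    print("t",round(s["time"],2),"pos",s["eef_pos"].round(1),"y",M[:,1].round(3),"z",M[:,2].round(3),"F",s["force"].round(1),"w",round(s["width"],1),"q",s["qpos"].round(2))
    print("shares",(M.T@(np.array(X)-s["eef_pos"])/30).round(2))
E
python3 - <<'E'
from h import *
c=cam("top")
p=onplane(c,[(398.7,126)],70)[0]; b=onplane(c,[(341.9,231.4)],45)[0]; print(p,b)
go([p[0],p[1],360])
E
```

```text
[ 621.3933311  -224.73121524   70.        ] [ 439.99892371 -124.12417456   45.        ]
t 2.42 pos [ 158.2 -656.1  361. ] y [ 0.958 -0.286 -0.   ] z [-0.  0. -1.] F [ 0.7 -0.3  1. ] w 0.8 q [ 1.43  0.41 -0.24  1.36  0.1   1.38  0.91]
shares [18.19 10.68  0.04]
```

Emit:
play_rows --plan '[0.91,0.53,0,0,0,0,-1,0.91,0.53,0,0,0,0,-1,0.91,0.53,0,0,0,0,-1,0.91,0.53,0,0,0,0,-1,0.91,0.53,0,0,0,0,-1,0.91,0.53,0,0,0,0,-1,0.91,0.53,0,0,0,0,-1,0.91,0.53,0,0,0,0,-1,0.91,0.53,0,0,0,0,-1,0.91,0.53,0,0,0,0,-1,0.91,0.53,0,0,0,0,-1,0.91,0.53,0,0,0,0,-1,0.91,0.53,0,0,0,0,-1,0.91,0.53,0,0,0,0,-1,0.91,0.53,0,0,0,0,-1,0.91,0.53,0,0,0,0,-1,0.91,0.53,0,0,0,0,-1,0.91,0.53,0,0,0,0,-1,0.91,0.53,0,0,0,0,-1,0.91,0.53,0,0,0,0,-1]'

```text
time: 4.92
eef_pos: [621.6, -225.2, 361.1]
ee_rot: [-0.0, 0.803, 0.595, -0.0]
force: [0.3, -0.1, 0.8]
width: 0.5
finger_force: 0.0
```

Run:
```python
from h import *
go([621.4,-224.7,110])
c=cam("wrist");save(c,"pics/wrist2.png")
print(proj(c,[[621.4,-224.7,70],[440,-124.1,45]]))
```

```text
t 4.92 pos [ 621.6 -225.2  361.1] y [ 0.957 -0.291 -0.   ] z [-0. -0. -1.] F [ 0.3 -0.1  0.8] w 0.5 q [ 0.61  0.42 -0.48  1.38  0.19  1.39 -0.17]
shares [ 0.02 -0.01  8.37]
[[315.40632036 168.78071223]
 [189.86283657 139.91722563]]
```

View pics/wrist2.png

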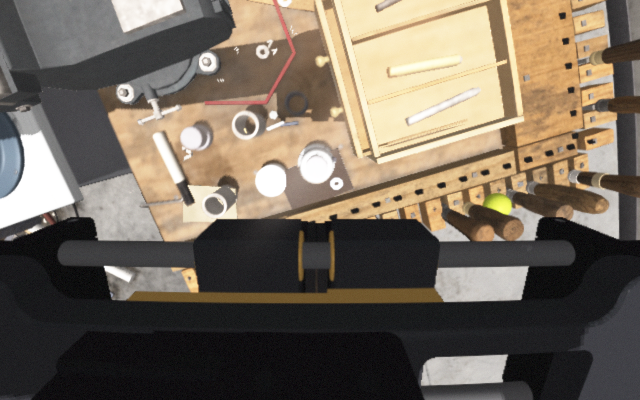

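The wrist view shows the setter at about (317,166), predicted (315,169), and the blank at about (195,138), predicted (190,140). I go over both with detected circles.

Run:
```python
from h import *
w=cam("wrist");t=cam("top")
def crop(c,u,v,P,f):
    a=cv2.cvtColor(c["color"],cv2.COLOR_RGB2BGR)[v-22:v+22,u-28:u+28]
    a=cv2.resize(a,None,fx=7,fy=7,interpolation=cv2.INTER_CUBIC)
    th=np.linspace(0,2*np.pi,60)
    q=proj(c,np.c_[P[0]+18*np.cos(th),P[1]+18*np.sin(th),P[2]+0*th])
    cv2.polylines(a,[np.int32((q-[u-28,v-22]+.5)*7)],True,(0,0,255),1)
    return a
p=[621.4,-224.7,70];b=[440,-124.1,45]
cv2.imwrite("pics/cr2.png",np.vstack([np.hstack([crop(t,398,127,p,0),crop(t,342,231,b,0)])[:300],np.hstack([crop(w,316,167,p,0),crop(w,192,139,b,0)])[:300]]))
```

```text
(no output)
```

View pics/cr2.png

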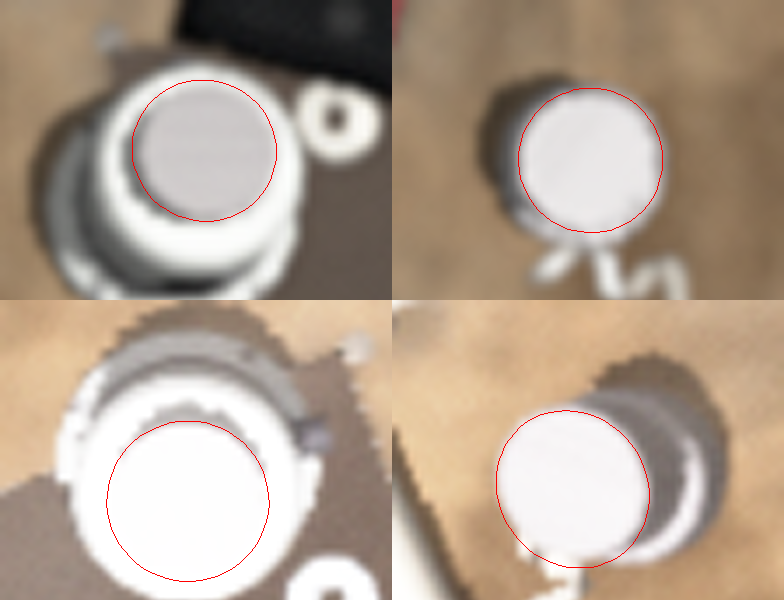

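The drawn 36 mm discs at the measured positions fit the pad and the blank top in both the top and wrist views. Next is the descent.

Emit:
play_rows --plan '[0,0,1,0,0,0,-1,0,0,1,0,0,0,-1,0,0,1,0,0,0,-1,0,0,1,0,0,0,-1,0,0,1,0,0,0,-1,0,0,1,0,0,0,-1,0,0,1,0,0,0,-1,0,0,0.9,0,0,0,-1,0,0,0.4,0,0,0,-1,0,0,0.2,0,0,0,-1,0,0,0,0,0,0,-1]'

```text
time: 6.45
eef_pos: [621.2, -226.1, 106.8]
ee_rot: [0.0, 0.803, 0.596, 0.0]
force: [0.2, -0.2, 0.3]
width: 0.7
finger_force: 0.0
```

Run:
```python
from h import *
go([621.4,-224.7,89])
```

```text
t 6.45 pos [ 621.2 -226.1  106.8] y [ 0.957 -0.29   0.001] z [ 0.001 -0.    -1.   ] F [ 0.2 -0.2  0.3] w 0.7 q [ 0.58  0.62 -0.43  1.67  0.31  0.92 -0.26]
shares [ 0.05 -0.01  0.59]
```

Emit:
play_rows --plan '[0.05,0,0.2,0,0,0,-1,0,0,0.1,0,0,0,-1,0,0,0.1,0,0,0,-1,0,0,0.05,0,0,0,-1,0,0,0.05,0,0,0,-1,0,0,0.05,0,0,0,-1,0,0,0.03,0,0,0,-1,0,0,0,0,0,0,-1]'

```text
time: 7.45
eef_pos: [621.4, -224.3, 88.9]
ee_rot: [0.0, 0.803, 0.596, -0.0]
force: [-0.7, 1.1, 0.7]
width: 0.3
finger_force: 0.4
```

Emit:
play_rows --plan '[0,0,0.04,0,0,0,-1,0,0,0.04,0,0,0,-1,0,0,0,0,0,0,-1]'

```text
time: 7.82
eef_pos: [621.4, -224.3, 86.6]
ee_rot: [0.0, 0.803, 0.596, 0.0]
force: [-0.4, 0.5, 3.1]
width: 0.6
finger_force: 1.1
```

Emit:
play_rows --plan '[0,0,0.03,0,0,0,-1,0,0,0.03,0,0,0,-1,0,0,0,0,0,0,-1]'

```text
time: 8.2
eef_pos: [621.5, -224.3, 84.8]
ee_rot: [0.0, 0.803, 0.596, 0.0]
force: [-1.2, 0.2, 4.2]
width: 0.2
finger_force: 1.7
```

Emit:
play_rows --plan '[0,0,-0.2,0,0,0,-1,0,0,-0.5,0,0,0,-1,0,0,-1,0,0,0,-1,0,0,-1,0,0,0,-1,0,0,-1,0,0,0,-1,0,0,-1,0,0,0,-1,0.15,-0.68,0,0,0,0,-1,0.15,-0.68,0,0,0,0,-1,0.15,-0.68,0,0,0,0,-1,0.15,-0.68,0,0,0,0,-1,0.15,-0.68,0,0,0,0,-1,0.15,-0.68,0,0,0,0,-1,0.15,-0.68,0,0,0,0,-1,0.15,-0.68,0,0,0,0,-1,0.15,-0.68,0,0,0,0,-1,0.15,-0.68,0,0,0,0,-1,0,0,0,0,0,0,-1]'

```text
time: 10.32
eef_pos: [438.6, -121.6, 226.4]
ee_rot: [0.001, 0.803, 0.596, -0.0]
force: [0.2, 0.8, 0.2]
width: 0.5
finger_force: 0.0
```

Run:
```python
from h import *
go([440,-124.1,64])
s=cam("side");save(s,"pics/side2.png")
print(proj(s,[[440,-124.1,45],[440,-124.1,115]]))
```

```text
t 10.32 pos [ 438.6 -121.6  226.4] y [ 0.957 -0.289  0.001] z [ 0.001 -0.001 -1.   ] F [0.2 0.8 0.2] w 0.5 q [ 0.68  0.16 -0.55  2.03  0.11  0.98 -0.22]
shares [-0.06  0.06  5.41]
[[280.11024147 216.14060978]
 [278.26071027 185.57533452]]
```

View pics/side2.png

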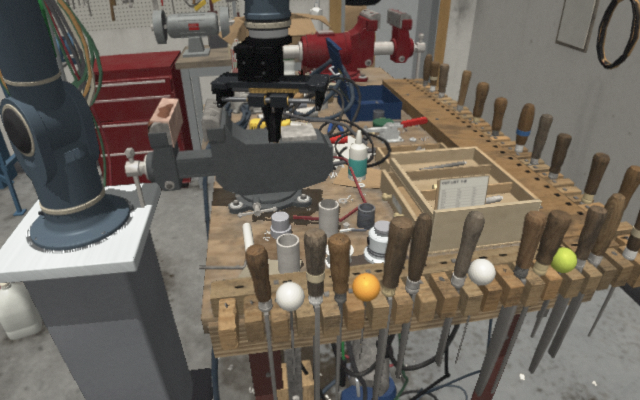

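The side view shows the shut fingertips at about (272,140) in front of and clear of the vise, right above the blank at (280,220). Lowering in stages.

Emit:
play_rows --plan '[-0.06,0.06,0.5,0,0,0,-1,0,0,0.8,0,0,0,-1,0,0,0.8,0,0,0,-1,0,0,0.8,0,0,0,-1,0,0,0.8,0,0,0,-1,0,0,0.5,0,0,0,-1,0,0,0.3,0,0,0,-1,0,0,0.2,0,0,0,-1,0,0,0,0,0,0,-1]'

```text
time: 11.5
eef_pos: [440.6, -124.4, 84.6]
ee_rot: [0.0, 0.803, 0.596, 0.0]
force: [-0.4, 0.4, 0.7]
width: 0.8
finger_force: 0.0
```

Run:
```python
from h import *
go([440,-124.1,64])
```

```text
t 11.5 pos [ 440.6 -124.4   84.6] y [ 0.957 -0.29   0.   ] z [ 0. -0. -1.] F [-0.4  0.4  0.7] w 0.8 q [ 0.59  0.38 -0.49  2.16  0.29  0.66 -0.39]
shares [ 0.   -0.02  0.69]
```

Emit:
play_rows --plan '[0,0,0.2,0,0,0,-1,0,0,0.2,0,0,0,-1,0,0,0.1,0,0,0,-1,0,0,0.06,0,0,0,-1,0,0,0.03,0,0,0,-1,0,0,0,0,0,0,-1]'

```text
time: 12.25
eef_pos: [440.5, -124.4, 67.0]
ee_rot: [0.0, 0.803, 0.596, 0.0]
force: [0.7, -1.2, 0.2]
width: 0.4
finger_force: 0.0
```

Emit:
play_rows --plan '[0,0,0.02,0,0,0,-1,0,0,0.02,0,0,0,-1,0,0,0,0,0,0,-1]'

```text
time: 12.62
eef_pos: [440.4, -124.4, 65.7]
ee_rot: [0.0, 0.803, 0.596, -0.0]
force: [-0.2, -0.6, 0.3]
width: 0.6
finger_force: 0.0
```

Emit:
play_rows --plan '[0,0,0.02,0,0,0,-1,0,0,0.02,0,0,0,-1,0,0,0,0,0,0,-1]'

```text
time: 13.0
eef_pos: [440.4, -124.4, 64.5]
ee_rot: [0.0, 0.803, 0.596, -0.0]
force: [-0.4, -0.1, 1.0]
width: 0.4
finger_force: 0.0
```

Emit:
play_rows --plan '[0,0,0.01,0,0,0,-1,0,0,0,0,0,0,-1]'

```text
time: 13.25
eef_pos: [440.4, -124.4, 64.2]
ee_rot: [0.0, 0.803, 0.596, -0.0]
force: [-0.2, 0.5, -0.1]
width: 0.3
finger_force: 0.0
```

Emit:
play_rows --plan '[0,0,0.01,0,0,0,-1,0,0,0,0,0,0,-1]'

```text
time: 13.5
eef_pos: [440.4, -124.4, 64.1]
ee_rot: [0.0, 0.803, 0.596, -0.0]
force: [-1.2, 0.2, 3.8]
width: 0.3
finger_force: 1.5
```

Emit:
play_rows --plan '[0,0,0.01,0,0,0,-1,0,0,0,0,0,0,-1]'

```text
time: 13.75
eef_pos: [440.5, -124.4, 64.1]
ee_rot: [0.0, 0.803, 0.596, -0.0]
force: [-0.7, -0.3, 6.8]
width: 0.9
finger_force: 3.3
```

Clear contact at 4–7 N. Now I withdraw straight up.

Emit:
play_rows --plan '[0,0,-0.05,0,0,0,-1,0,0,-0.2,0,0,0,-1,0,0,-0.6,0,0,0,-1,0,0,-1,0,0,0,-1,0,0,-1,0,0,0,-1,0,0,-1,0,0,0,-1,0,0,-1,0,0,0,-1,0,0,-1,0,0,0,-1,0,0,-1,0,0,0,-1,0,0,-0.5,0,0,0,-1,0,0,0,0,0,0,-1,0,0,0,0,0,0,-1]'

```text
time: 15.25
eef_pos: [439.6, -124.3, 282.9]
ee_rot: [-0.001, 0.803, 0.596, -0.001]
force: [-0.1, 0.7, -0.4]
width: 0.7
finger_force: 0.0
```

Run:
```python
from h import *
go([440,-124,64])
w=cam("wrist");save(w,"pics/wend.png")
print(proj(w,[[621.4,-224.7,70],[440,-124.1,45]]))
```

```text
t 15.25 pos [ 439.6 -124.3  282.9] y [ 0.957 -0.29  -0.002] z [-0.002  0.001 -1.   ] F [-0.1  0.7 -0.4] w 0.7 q [ 0.71  0.11 -0.57  1.94  0.06  1.11 -0.17]
shares [0.01 0.03 7.3 ]
[[467.59014269 210.94770989]
 [316.17942064 174.90574653]]
```

View pics/wend.png

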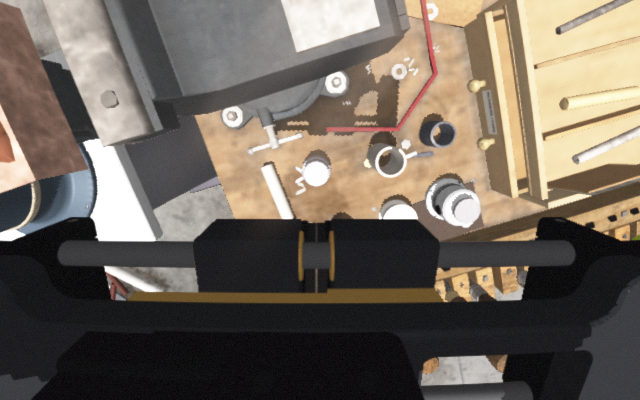

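The blank stands at (316,174), where it was predicted; the setter pad is near (466,209). Everything is upright and the hand is 24 cm above the blank.

```bash
python3 -c "
from plant import manip
print(manip.sign_off())"
```

```text
the job is handed in; nothing more can be done
None
```

I pressed the setter pad down about 4 mm at about 4 N and it came back up, touched the blank's top at 4–7 N, withdrew the hand about 24 cm above the blank, and handed the job in (no verdict was returned).

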